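# Touch off a heating manifold and seat its locating plug

### The arm

A 6-joint arm with a two-finger parallel gripper is mounted at the origin on the work surface. World frame = base frame: x ahead of the robot, y to its left, z up, the work surface at z = 0. Lengths are in m, angles in degrees, forces in N, time in s.
With the tool pointing down it reaches from about 0.3 to 0.875 m from the base axis. Payload 6.4 kg.
Tool frame: the origin (TCP) lies at the very end of the fingers, on their centre line; the grasp point (between the pads) lies pinch_z behind it (pinch_z is the distance from the TCP to the grasp point, in m); z points along the fingers, y is the line along which they close (so a half turn about z gives the same grasp; the last joint's range is limited). The gripper opens to 85 mm and grips with 20 to 120 N. Pads are 22 mm wide; open, the fingers measure 114 mm over their backs; the gripper's body (76 mm by 85 mm) begins 54 mm behind the grasp point. The pads swing forward as they close: fully open they stand 13 mm farther back than shut.
Start: joints at [-81.893, 10.359, 92.074, -0, 77.567, -11.82], TCP at [0.196, -0.541, 0.231] pointing down, gripper open.
Joint ranges: [-171.53, 171.53], [-51.25, 118.39], [17.06, 147.69], [-65.23, 245.23], [0, 150.52], [-178.68, 178.68]. Speed limits (degrees/s): [147.25, 147.25, 172.46, 180, 180, 180].

### API

Orientations are given as a 3x3 rotation matrix whose columns are the frame's x, y, z axes.
In Python, from workcell import * gives the robot as it stands.
- The arm moves only by the tool play_rows, never from a script. Its arguments are lists of equal length, an entry for each row: "delta_pos": the shift along the tool's x, y, z in mm, a list of three; "turn": the turn about the tool's z in degrees. A call has exactly 8 rows; each row is the pose to reach, as a shift and turn from the pose commanded when the call began, along the tool's axes at that moment; what a row does not reach only later rows make up. A row lasts 1/8 s, in which the tool goes at most 62.5 mm and 10.7 degrees, less where a joint would pass 70% of its speed; a pose out of reach is approached as far as the arm can. A call with a gripper value outside its range is refused whole. "claw" is the finger opening in mm, from 0 to 85.4, set as the call begins (left out, the last holds). The fingers move at their own pace and stop on an object; the grip force is fixed at half the most. Time passes only in rows, so rows that repeat a pose let the fingers close, or fill a call up. It gives the time, the measured TCP pose, the force, the opening and the grip force at its end, in the units of the state.
- get_state(): the state, without advancing time (a new reading comes with each control period).
- capture(name): name is "scene" or "top"; returns (picture, depth): 480x640x3 uint8, blue, green, red; 480x640 float32, m along the optical axis (not along the pixel's ray), 0 where there is no reading.
- get_calibration(name): a dict with "K" (3x3 intrinsics, pixels), "view" (4x4, takes a point from world to camera coordinates). Camera axes: x right, y up, looking along -z (the intrinsics and any distortion apply to the point x, -y, -z); pixel columns grow to the right and rows downward; lengths in m; the calibration is good to about 2 mm. A picture is of the moment at which its call begins. get_calibration takes no time and is no camera call.
- finish_job(): hands the job in; it is judged then, once.
Trained networks look in the newest picture that a camera, given by its name, has taken for a name from the list of things; names that differ only in an ending like _2 or _b are one class to them, and where a whole thing is asked for, a point or a joint stands for the part that bears it (a point fixed in the world has none). Each returns a list of dicts, best first, with "conf" (0 to 1); they miss things now and then, are a little off and sometimes report something else, mostly with a low value. They report only what shows in the picture. A call takes as long as a camera call. They do not tell look-alikes from the thing itself.
- boxes_of(query, camera): "extent" ([centre column, centre row, width, height] in pixels, round what is visible of it).
- masks_of(query, camera): "region" (480x640 bool, what is visible of it) and "extent" ([centre column, centre row, width, height] in pixels, round what is visible of it).
The state is a dict: "t": time; "joint_positions": joint angles; "qd": joint speeds; "joint_efforts": joint torques, N m; "tool_pos": TCP position; "ee_rot": TCP orientation; "contact_force": force on the tool from outside, world axes, zero at the start; "wrist_torque": the same for the moment, N m; "grip_width": opening from 0.0 (shut) to 1.0 (fully open); "gripper_force": force on a finger pad.
Only numpy, scipy, OpenCV 4.12 (cv2) and the standard library are available. Lean on these libraries where they do the work, as an engineer would, in place of code of your own. Each camera call takes 0.05 s, during which the arm holds its last target. There are 200 camera calls.

### The job

The heating manifold was bolted to its fixture plate by eye, so find out how it really lies before it is worked on: take the orange-handled locating plug out of its wooden stand and, with the plug's steel shank, gently touch and briefly rest against the manifold's machined sides at the three blue marks, first the left mark of the long side facing away from the robot, then the right mark of that side, then the mark on the right-hand end (left and right as seen from the robot). Then set the plug upright in the manifold's bore, fully home, never pressing hard, and let go. Leave the bowl, torch and spanner alone.

Things in the scene. Friction and masses are not known exactly. Their poses are not given: they have to be found in the camera images.
- plate: Dark steel fixture plate, fixed to the worktop, 170 (x) x 220 (y) x 15 mm high; origin at the centre of its underside, x roughly away from the robot, y to the robot's left (yaw up to 0.3 rad either way). It carries the grey manifold casting, a rigid block bolted tight on top of it (see point block_nominal).
- block_nominal (a point): Centre of the manifold block's underside if it lay exactly in place (moves with the plate only). Block: 70 (x) x 130 (y) x 45 mm high, top 60 mm over the worktop. Really it lies up to 9 mm off in x, 9 mm off in y and 0.07 rad turned about its own centre, not measured. Brass stubs and feet on its -x side, a brass stub on its +y end; +x side and -y end flat, bare, clear down to the plate.
- bore_nominal (a point): Centre of the bore's mouth if the manifold lay exactly in place (moves with the plate only). Round upright bore, 23 mm wide, 2 mm chamfer, right through the block, 45 mm deep (the plate's top, 15 mm above the worktop, is its floor); axis 35 mm in from the block's real +x side and 85 mm in from its real -y end (block frame x 0, y +20 mm).
- mark_left (a point): Nominal place of the blue mark on the +x (far) side, 40 mm to the +y of the block's middle, 15 mm below its top (the real mark is off as the block is; a blue dash on the top rim stands above it). A touch counts within about 12 mm of it sideways, with the shank upright and its end at least 7 mm below the block's top and 6 mm clear of the plate.
- mark_right (a point): The same for the blue mark on the +x (far) side, 40 mm to the -y of the block's middle, 15 mm below its top.
- mark_end (a point): The same for the blue mark in the middle of the -y (right-hand) end face, 15 mm below its top.
- plug: Locating plug, 105 mm long, 0.15 to 0.25 kg, upright: round steel shank 20 mm in diameter from 0 to 60 mm with a 1.5 x 3 mm chamfered foot, then an orange square grip 26 x 26 mm from 60 to 105 mm, its flats along the plug's x and y. Origin at the centre of the shank's lower end, z up towards the grip. It starts upright in the stand's hole, its end 10 mm above the worktop.
- plug_tip (a point): Centre of the shank's lower end (the plug's origin).
- stand: Light wooden stand, fixed, 70 x 70 x 40 mm high, with a 23 mm hole 30 mm deep in its centre; origin at the centre of its underside. It may be to the left or to the right of the plate.
- bowl: White ceramic bowl of radiator caps, 130 mm across, 55 mm high, loose; origin at the centre of its underside. On the other side of the plate from the stand.
- torch: Blue plastic torch lying on the worktop beyond the plate, 150 mm long (along its x), 42 mm high; origin under its middle.
- spanner: Steel spanner lying on the worktop beyond the plate, 180 mm long (along its x); origin at the underside.
Not all that is in view belongs to the job. Of the things shaped like the plug, the steel one is meant.

How it is judged:
By the outcome, as a careful person would: the job done as asked, in the order asked, and still so for the second after the job is handed in, with the robot touching nothing.
It also fails if it takes over 62 s, if anything falls off the work surface, if the arm or the gripper's body presses on something with over 40 N, if the wrist force passes 120 N, or if a joint passes its speed limit or range.

## Working session

There is one attempt and no reset: what is moved stays moved. The work goes in short steps, Python scripts to look and compute and a tool call to move; the robot and the scene stay as the last step left them, time stands still between calls to the robot, and variables do not carry over. Pictures are saved under pics/ and viewed, at most 10 in all, crops included, and the job is handed in when it is done.

Besides the shell and the picture viewer there is one more tool, called after "Emit:" as name(argument=value, ...), one argument or row to a line, values as JSON. play_rows: Moves the arm, as the interface text tells. Its arguments: {"type":"object","properties":{"delta_pos":{"type":"array","items":{"type":"array","items":{"type":"number"}}},"turn":{"type":"array","items":{"type":"number"}},"claw":{"type":"number"}},"required":["delta_pos","turn"]}

```bash
ls; mkdir -p pics; python3 - <<'E'
from workcell import *
import cv2,numpy as np
s=get_state();print(s)
for n in("scene","top"):
    p,d=capture(n);cv2.imwrite(f"pics/{n}0.png",p);c=get_calibration(n);print(n,c)
    for q in("plate","plug","stand","bowl","torch","spanner"):
        print(q,[(np.round(b["extent"]),round(b["conf"],2)) for b in boxes_of(q,n)[:4]])
E
```

```text
pics
{'t': 0.0, 'joint_positions': array([-8.18952601e+01,  1.04034336e+01,  9.21325725e+01,  1.29892275e-03,
        7.75671873e+01, -1.18204644e+01]), 'qd': array([ 0.02617787, -0.04846641, -0.00867422, -0.0496131 ,  0.03596156,
        0.07258082]), 'joint_efforts': array([ 4.49406298e-04, -4.44866323e+01, -3.51337981e+01, -1.34510869e-04,
        9.41658363e-03,  2.47560104e-05]), 'tool_pos': array([ 0.19589551, -0.54000676,  0.23036131]), 'ee_rot': array([[ 9.40140019e-01,  3.40788337e-01, -2.32001993e-04],
       [ 3.40788192e-01, -9.40138403e-01,  1.78619661e-03],
       [ 3.90600988e-04, -1.75833845e-03, -9.99998378e-01]]), 'contact_force': array([0.49956772, 0.12487641, 0.4146783 ]), 'wrist_torque': array([-0.0432742 ,  0.00754582, -0.0059989 ]), 'gripper_force': 0.0, 'grip_width': 0.9990236140719243}
scene {'K': array([[481.34394941,   0.        , 318.29636993],
       [  0.        , 481.34394941, 241.62232298],
       [  0.        ,   0.        ,   1.        ]]), 'view': array([[-0.58448402,  0.81133442, -0.0107184 ,  0.34738439],
       [-0.64565017, -0.45704353,  0.61175
[... 803 characters left out ...]
00132344, -0.04718804],
       [ 0.99822573,  0.00543309,  0.05929489, -0.57401425],
       [-0.05928674, -0.00164848,  0.99823963, -1.27439012],
       [ 0.        ,  0.        ,  0.        ,  1.        ]])}
plate [(array([290., 257., 117., 102.]), 0.81)]
plug [(array([467., 332.,  26.,  20.]), 0.79), (array([493., 267.,  29.,  15.]), 0.62), (array([447., 284.,  20.,  17.]), 0.59), (array([462., 238.,  17.,  18.]), 0.52)]
stand [(array([447., 282.,  22.,  13.]), 0.73), (array([440., 286.,  40.,  35.]), 0.68), (array([291., 256., 122., 102.]), 0.66)]
bowl [(array([150., 289.,  64.,  62.]), 0.8)]
torch [(array([245., 166.,  26.,  80.]), 0.74)]
spanner [(array([373., 165.,  44.,  83.]), 0.66)]
```

```bash
python3 - <<'E'
import cv2
p=cv2.imread("pics/scene0.png");a=cv2.resize(p[90:240,140:340],(800,600),interpolation=cv2.INTER_CUBIC);cv2.imwrite("pics/a.png",a)
p=cv2.imread("pics/top0.png");a=cv2.resize(p[110:350,210:530],(800,600),interpolation=cv2.INTER_CUBIC);cv2.imwrite("pics/b.png",a)
E
```

```text
(no output)
```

View pics/a.png

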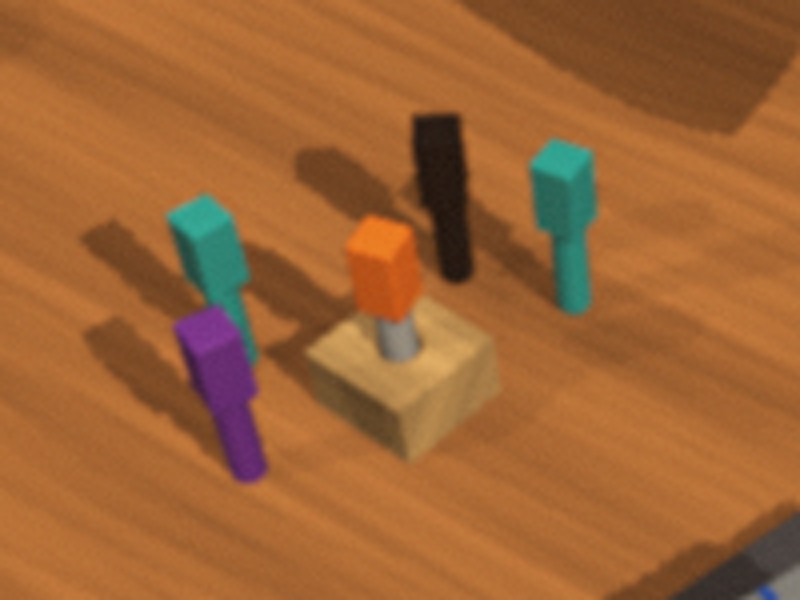

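View pics/b.png

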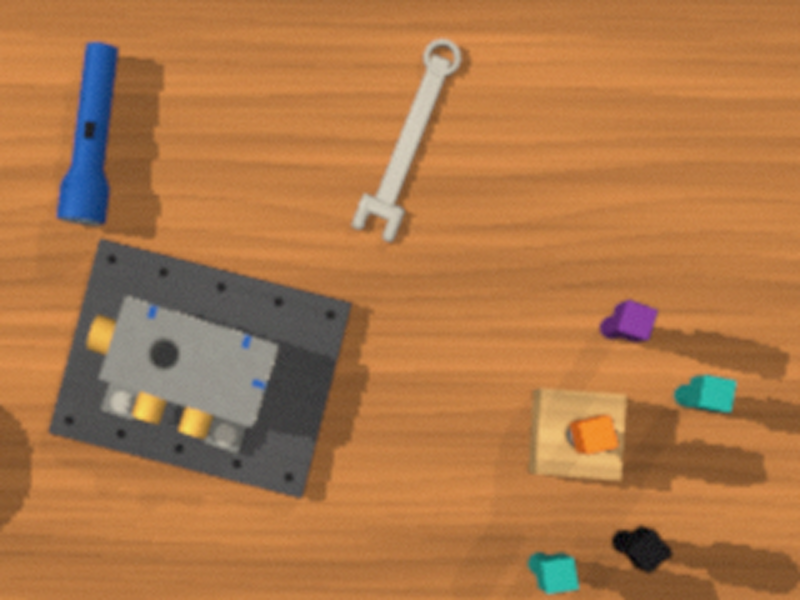

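The orange plug with the grey steel shank stands in the wooden stand at scene px (236,157), top px (447,284). The look-alikes are all in one plain colour, two teal, one purple and one black, at scene px (281,143), (193,155), (195,180) and (250,138). None of them is orange or steel, so the orange one is meant. The block is at top px (285,254), with its bore at (275,251).

```bash
cat > h.py <<'E'
from workcell import *
import cv2,numpy as np
def ray(n,px,z):
    c=get_calibration(n);K=c["K"];V=c["view"];R=V[:3,:3];t=V[:3,3]
    px=np.atleast_2d(px).astype(float)
    d=np.c_[(px[:,0]-K[0,2])/K[0,0],-(px[:,1]-K[1,2])/K[1,1],-np.ones(len(px))]
    d=d@R;o=-R.T@t
    return o+d*((z-o[2])/d[:,2])[:,None]
def cloud(n,dep):
    c=get_calibration(n);K=c["K"];V=c["view"]
    v,u=np.mgrid[:480,:640]
    P=np.stack([(u-K[0,2])/K[0,0]*dep,-(v-K[1,2])/K[1,1]*dep,-dep],-1)
    return (P-V[:3,3])@V[:3,:3]
E
python3 - <<'E'
from h import *
for n in("top","scene"):
    p,d=capture(n);W=cloud(n,d);h=cv2.cvtColor(p,cv2.COLOR_BGR2HSV).astype(int)
    H,S,V=h[...,0],h[...,1],h[...,2];z=W[...,2]
    hi=(z>.095)&(z<.13)&(d>0)
    m=hi.astype(np.uint8);k,l,st,ce=cv2.connectedComponentsWithStats(m)
    for i in range(1,k):
        if st[i,4]>25:
            q=W[l==i];top=q[q[:,2]>np.percentile(q[:,2],50)]
            print(n,"hi",ce[i].round(),st[i,4],"hue",np.median(H[l==i]),"V",np.median(V[l==i]),top.mean(0).round(4),"zmax",np.percentile(q[:,2],90).round(4))
    # block top
    m=(abs(z-.06)<.006)&(d>0)&(S<70)
    k,l,st,ce=cv2.connectedComponentsWithStats(m.astype(np.uint8));i=1+np.argmax(st[1:,4]);
    mm=cv2.morphologyEx((l==i).astype(np.uint8),cv2.MORPH_CLOSE,np.ones((5,5)))
    ct=max(cv2.findContours(mm,0,1)[0],key=cv2.contourArea)[:,0]
    w=ray(n,ct,.06);r=cv2.minAreaRect((w[:,:2]*1000).astype(np.float32));print(n,"block",r,st[i],"z",np.median(W[l==i][:,2]))
    # plate
    m=(abs(z-.015)<.006)&(d>0)&(S<90)&(V<110)
    mm=cv2.morphologyEx(m.astype(np.uint8),cv2.MORPH_OPEN,np.ones((3,3)))
    k,l,st,ce=cv2.connectedComponentsWithStats(mm);i=1+np.argmax(st[1:,4])
    v,u=np.where(l==i);w=ray(n,np.c_[u,v],.015);print(n,"plate",cv2.minAreaRect((w[:,:2]*1000).astype(np.float32)))
    # blue
    m=(H>100)&(H<130)&(S>120)&(z>.045)&(z<.075)
    k,l,st,ce=cv2.connectedComponentsWithStats(m.astype(np.uint8))
    for i in range(1,k):
        if st[i,4]>3: print(n,"blue",ce[i],st[i,4],ray(n,ce[i],.06).round(4))
    # dark bore
    # orange
    m=(H<12)&(S>210)&(V>180)&(z>.1);v,u=np.where(m)
    if len(v):
        w=W[m];t=w[w[:,2]>.11];print(n,"orange",len(t),t.mean(0),cv2.minAreaRect((t[:,:2]*1000).astype(np.float32)))
    m=(abs(z-.04)<.006)&(S>60)&(d>0);k,l,st,ce=cv2.connectedComponentsWithStats(m.astype(np.uint8));i=1+np.argmax(st[1:,4])
    w=W[l==i];print(n,"stand",st[i],cv2.minAreaRect((w[:,:2]*1000).astype(np.float32)))
E
```

```text
top hi [  9. 273.] 2767 hue 20.0 V 234.0 [0.5077 0.5765 0.1011] zmax 0.1022
top hi [465. 238.] 191 hue 144.0 V 157.0 [ 0.5788 -0.3149  0.106 ] zmax 0.1071
top hi [497. 267.] 187 hue 86.0 V 181.0 [ 0.5218 -0.377   0.1062] zmax 0.1074
top hi [449. 284.] 206 hue 15.0 V 239.0 [ 0.4887 -0.2821  0.116 ] zmax 0.1172
top hi [470. 330.] 190 hue 42.5 V 32.0 [ 0.3998 -0.3247  0.1059] zmax 0.1068
top hi [434. 340.] 196 hue 86.0 V 183.0 [ 0.3803 -0.2535  0.1062] zmax 0.1073
top block ((546.0691528320312, 38.16416549682617), (130.3313751220703, 70.19911193847656), 72.70730590820312) [ 250  229   72   52 2028] z 0.05948016213543142
top plate ((543.3427124023438, 32.131080627441406), (217.6232452392578, 167.700927734375), 75.93240356445312)
top blue [270.42857143 234.57142857] 7 [[0.5864 0.0688 0.06  ]]
top blue [308.  246.5] 8 [[ 0.5626 -0.0075  0.06  ]]
top blue [313.         263.11111111] 9 [[ 0.529  -0.0179  0.06  ]]
top stand [424 266  37  36 910] ((489.0997314453125, -282.6252746582031), (71.33413696289062, 69.88699340820312), 86.11624145507812)
scene hi [85. 33.] 73 hue 19.0 V 178.0 [ 0.3616 
[... 784 characters left out ...]
, (133.1589813232422, 73.32003021240234), 72.55892181396484) [ 315  228   77   69 2318] z 0.06002536224035654
scene plate ((545.5226440429688, 34.96772766113281), (219.8294219970703, 169.308837890625), 75.98629760742188)
scene blue [331.33333333 238.33333333] 9 [[ 0.528  -0.0174  0.06  ]]
scene blue [325.5 253. ] 10 [[ 0.5616 -0.0068  0.06  ]]
scene blue [353.72727273 282.90909091] 11 [[0.5857 0.0696 0.06  ]]
scene orange 402 [ 0.60114408 -0.75674653  0.11926155] ((666.13525390625, -225.99151611328125), (1160.7177734375, 336.339599609375), 74.65740203857422)
scene stand [295 339  73  77 879] ((738.2034912109375, 125.20065307617188), (33.781158447265625, 151.5620880126953), 81.47567749023438)
```

```bash
python3 - <<'E'
from h import *
import workcell
print(getattr(workcell,"pinch_z",None),[x for x in dir(workcell) if not x.startswith("__")])
for n in("top","scene"):
    p,d=capture(n);W=cloud(n,d);h=cv2.cvtColor(p,cv2.COLOR_BGR2HSV).astype(int)
    c={"top":(449,284),"scene":(235,153)}[n]
    sub=p[c[1]-16:c[1]+16,c[0]-16:c[0]+16];print(n,h[c[1],c[0]])
    cl=h[...,1]>215;cl=(h[...,0]<16)&(h[...,1]>205)&(W[...,2]>.06)&(W[...,2]<.13);mask=np.zeros_like(cl);mask[c[1]-25:c[1]+25,c[0]-20:c[0]+20]=1
    a=cl&mask;t=a&(W[...,2]>.109)
    q=W[t];print(len(q),cv2.minAreaRect((q[:,:2]*1000).astype(np.float32)),np.median(q[:,2]))
    big=cv2.resize(p[c[1]-20:c[1]+28,c[0]-32:c[0]+32],(400,300),interpolation=cv2.INTER_CUBIC)
    cv2.imwrite(f"pics/c_{n}.png",big)
a=np.hstack([cv2.imread("pics/c_top.png"),cv2.imread("pics/c_scene.png")]);cv2.imwrite("pics/c.png",a)
E
```

```text
0.0187 ['PlanningError', 'boxes_of', 'capture', 'finish_job', 'get_calibration', 'get_state', 'masks_of', 'pinch_z']
top [ 15 209 240]
132 ((490.1740417480469, -280.8806457519531), (23.210391998291016, 24.18515968322754), 13.615764617919922) 0.11417648886818224
scene [ 13 217 233]
141 ((488.8890686035156, -280.027099609375), (28.529949188232422, 26.2949275970459), 13.681968688964844) 0.11462927144144629
```

View pics/c.png

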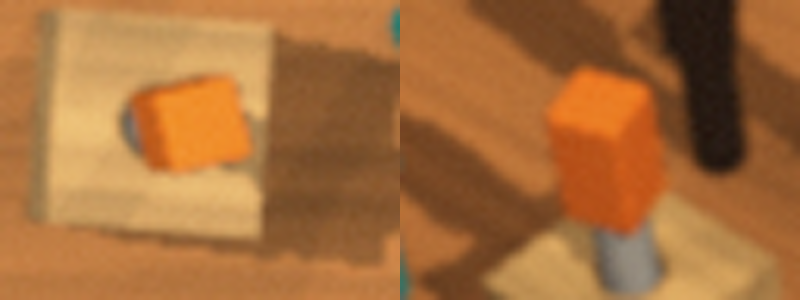

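Confirmed: orange grip, steel shank, in the stand. The grip's flats are at about 13.6° and its centre is near (0.4895, -0.2805). Moving above it.

Emit:
play_rows(
  delta_pos=[
    [30,-12,0],
    [90,-36,0],
    [150,-60,15],
    [210,-84,35],
    [270,-108,55],
    [325,-129,70],
    [365,-145,81],
    [365,-145,81],
  ],
  turn=[0,1,2,3,4,5,6.3,6.3],
  claw=60,
)

```text
t: 1.9
tool_pos: [0.4914, -0.2761, 0.1488]
ee_rot: [[0.971, 0.241, -0.001], [0.241, -0.971, 0.002], [-0.001, -0.002, -1.0]]
contact_force: [-0.8, 0.7, 0.2]
grip_width: 0.703
gripper_force: 0.0
```

```bash
python3 - <<'E'
from h import *
s=get_state();print(s["t"],s["tool_pos"],s["ee_rot"][:,0],s["joint_positions"],s["contact_force"])
p,d=capture("top");cv2.imwrite("pics/t1.png",p)
d=np.array([.4895,-.2805,.076])-s["tool_pos"];print(s["ee_rot"].T@d*1000)
E
```

```text
1.9 [ 0.49136989 -0.27612577  0.14884024] [ 9.70597106e-01  2.40708575e-01 -8.00006040e-04] [-4.14227071e+01  1.40248434e+01  9.78193821e+01  4.68301338e-02
  6.82993604e+01  3.46316105e+01] [-0.84255169  0.66335532  0.24250436]
[-2.80955152  3.97712509 72.83282419]
```

Emit:
play_rows(
  delta_pos=[
    [0,0,0],
    [0,0,5],
    [0,0,15],
    [0,0,25],
    [0,0,25],
    [0,0,25],
    [0,0,25],
    [0,0,25],
  ],
  turn=[0,0,0,0,0,0,0,0],
)

```text
t: 2.95
tool_pos: [0.4899, -0.2799, 0.1256]
ee_rot: [[0.972, 0.236, 0.0], [0.236, -0.972, -0.0], [0.0, 0.0, -1.0]]
contact_force: [-0.5, -0.1, 0.3]
grip_width: 0.701
gripper_force: 0.0
```

```bash
python3 - <<'E'
from h import *
s=get_state();print(s["t"],s["tool_pos"],s["qd"])
d=np.array([.4895,-.2805,.076])-s["tool_pos"];print(s["ee_rot"].T@d*1000)
p,d=capture("scene");cv2.imwrite("pics/d.png",cv2.resize(p[60:240,130:370],(800,600),interpolation=cv2.INTER_CUBIC))
E
```

```text
2.95 [ 0.48993807 -0.27994066  0.12562313] [-0.04560604  0.02334975  0.04109641  0.02695632 -0.00427719  0.01262748]
[-0.57487158  0.41623051 49.62314526]
```

View pics/d.png

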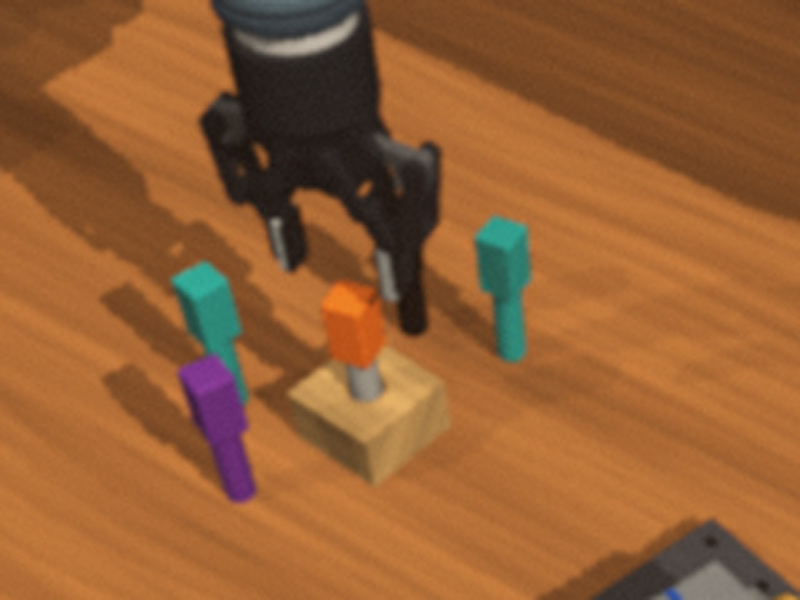

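Emit:
play_rows(
  delta_pos=[
    [0,0,10],
    [0,0,25],
    [0,0,40],
    [0,0,49],
    [0,0,49],
    [0,0,49],
    [0,0,49],
    [0,0,49],
  ],
  turn=[0,0,0,0,0,0,0,0],
)

```text
t: 4.0
tool_pos: [0.49, -0.2801, 0.0768]
ee_rot: [[0.972, 0.236, 0.001], [0.236, -0.972, -0.001], [0.001, 0.001, -1.0]]
contact_force: [-0.2, -0.1, -0.3]
grip_width: 0.702
gripper_force: 0.0
```

Emit:
play_rows(
  delta_pos=[
    [0,0,0],
    [0,0,0],
    [0,0,0],
    [0,0,0],
    [0,0,0],
    [0,0,0],
    [0,0,0],
    [0,0,0],
  ],
  turn=[0,0,0,0,0,0,0,0],
  claw=15,
)

```text
t: 5.0
tool_pos: [0.4898, -0.2799, 0.0765]
ee_rot: [[0.972, 0.236, 0.0], [0.236, -0.972, -0.0], [0.0, 0.0, -1.0]]
contact_force: [-0.6, 0.7, 5.7]
grip_width: 0.296
gripper_force: 59.1
```

Emit:
play_rows(
  delta_pos=[
    [0,0,-10],
    [0,0,-35],
    [0,0,-65],
    [10,-14,-75],
    [38,-54,-75],
    [70,-100,-75],
    [100,-144,-75],
    [132,-190,-75],
  ],
  turn=[0,0,0,0,0,0,0,0],
)

```text
t: 6.0
tool_pos: [0.5728, -0.0611, 0.1502]
ee_rot: [[0.972, 0.236, -0.002], [0.236, -0.972, 0.001], [-0.001, -0.001, -1.0]]
contact_force: [1.1, -0.6, -1.5]
grip_width: 0.298
gripper_force: 60.2
```

Emit:
play_rows(
  delta_pos=[
    [28,-40,0],
    [55,-79,0],
    [70,-101,0],
    [75,-108,10],
    [75,-108,30],
    [75,-108,49],
    [75,-108,49],
    [75,-108,49],
  ],
  turn=[0,0,0,0,0,0,0,0],
)

```text
t: 7.0
tool_pos: [0.6207, 0.0577, 0.1022]
ee_rot: [[0.972, 0.234, -0.0], [0.234, -0.972, -0.0], [-0.0, -0.0, -1.0]]
contact_force: [-0.0, -0.2, -1.5]
grip_width: 0.294
gripper_force: 60.1
```

```bash
python3 - <<'E'
from h import *
s=get_state();print(s["t"],s["tool_pos"],s["contact_force"])
p,d=capture("scene");q,_=capture("top")
a=np.hstack([cv2.resize(p[160:340,240:440],(400,360),interpolation=cv2.INTER_CUBIC),cv2.resize(q[150:330,200:400],(400,360),interpolation=cv2.INTER_CUBIC)])
cv2.imwrite("pics/e.png",a)
E
```

```text
7.0 [0.62074887 0.05768382 0.10223766] [-0.00812908 -0.19330895 -1.45313071]
```

View pics/e.png

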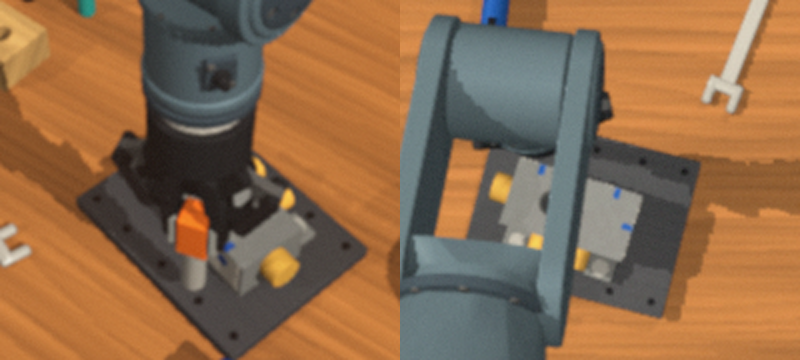

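Emit:
play_rows(
  delta_pos=[
    [-3.4,-2.1,0],
    [-6.9,-4.1,0],
    [-10.3,-6.2,0],
    [-11.1,-6.7,0],
    [-12,-7.2,0],
    [-12.9,-7.7,0],
    [-12.9,-7.7,0],
    [-12.9,-7.7,0],
  ],
  turn=[0,0,0,0,0,0,0,0],
)

```text
t: 8.1
tool_pos: [0.6064, 0.0629, 0.1023]
ee_rot: [[0.972, 0.236, 0.0], [0.236, -0.972, 0.0], [0.0, -0.0, -1.0]]
contact_force: [-1.0, 0.4, -1.6]
grip_width: 0.295
gripper_force: 60.1
```

Emit:
play_rows(
  delta_pos=[
    [-0.4,-0.3,0],
    [-0.9,-0.5,0],
    [-1.3,-0.8,0],
    [-1.7,-1.0,0],
    [-2.1,-1.3,0],
    [-2.6,-1.5,0],
    [-2.6,-1.5,0],
    [-2.6,-1.5,0],
  ],
  turn=[0,0,0,0,0,0,0,0],
)

```text
t: 9.1
tool_pos: [0.6035, 0.0638, 0.1023]
ee_rot: [[0.972, 0.236, 0.0], [0.236, -0.972, 0.0], [0.0, 0.0, -1.0]]
contact_force: [-0.6, 0.2, -1.5]
grip_width: 0.297
gripper_force: 60.1
```

Emit:
play_rows(
  delta_pos=[
    [-0.4,-0.3,0],
    [-0.9,-0.5,0],
    [-1.3,-0.8,0],
    [-1.3,-0.8,0],
    [-1.3,-0.8,0],
    [-1.3,-0.8,0],
    [-1.3,-0.8,0],
    [-1.3,-0.8,0],
  ],
  turn=[0,0,0,0,0,0,0,0],
)

```text
t: 10.1
tool_pos: [0.602, 0.0643, 0.1023]
ee_rot: [[0.972, 0.236, 0.0], [0.236, -0.972, 0.0], [0.0, -0.0, -1.0]]
contact_force: [-0.7, 0.8, -2.0]
grip_width: 0.299
gripper_force: 60.1
```

Emit:
play_rows(
  delta_pos=[
    [-0.4,-0.3,0],
    [-0.4,-0.3,0],
    [-0.9,-0.5,0],
    [-0.9,-0.5,0],
    [-0.9,-0.5,0],
    [-0.9,-0.5,0],
    [-0.9,-0.5,0],
    [-0.9,-0.5,0],
  ],
  turn=[0,0,0,0,0,0,0,0],
)

```text
t: 11.1
tool_pos: [0.6012, 0.0645, 0.1024]
ee_rot: [[0.972, 0.236, 0.0], [0.236, -0.972, -0.0], [0.0, 0.0, -1.0]]
contact_force: [1.3, -0.1, -1.9]
grip_width: 0.301
gripper_force: 60.1
```

Emit:
play_rows(
  delta_pos=[
    [-0.2,-0.1,0],
    [-0.4,-0.3,0],
    [-0.4,-0.3,0],
    [-0.4,-0.3,0],
    [-0.4,-0.3,0],
    [-0.4,-0.3,0],
    [-0.4,-0.3,0],
    [-0.4,-0.3,0],
  ],
  turn=[0,0,0,0,0,0,0,0],
)

```text
t: 12.1
tool_pos: [0.6009, 0.0646, 0.1024]
ee_rot: [[0.972, 0.236, 0.001], [0.236, -0.972, -0.0], [0.001, 0.0, -1.0]]
contact_force: [4.9, -2.2, -3.9]
grip_width: 0.299
gripper_force: 59.9
```

Emit:
play_rows(
  delta_pos=[
    [3,1.8,0],
    [6.9,4.1,0],
    [-4,22,0],
    [-19,47,0],
    [-30,66,0],
    [-34.3,72.7,0],
    [-37.3,70.9,0],
    [-37.3,70.9,0],
  ],
  turn=[0,0,0,0,0,0,0,0],
)

```text
t: 13.1
tool_pos: [0.5807, -0.0123, 0.1022]
ee_rot: [[0.972, 0.236, -0.0], [0.236, -0.972, 0.0], [-0.0, -0.0, -1.0]]
contact_force: [-0.6, -0.4, -1.7]
grip_width: 0.298
gripper_force: 60.0
```

Emit:
play_rows(
  delta_pos=[
    [-0.4,-0.3,0],
    [-0.9,-0.5,0],
    [-1.3,-0.8,0],
    [-1.7,-1.0,0],
    [-1.7,-1.0,0],
    [-1.7,-1.0,0],
    [-1.7,-1.0,0],
    [-1.7,-1.0,0],
  ],
  turn=[0,0,0,0,0,0,0,0],
)

```text
t: 14.1
tool_pos: [0.5791, -0.0124, 0.1023]
ee_rot: [[0.972, 0.236, -0.0], [0.236, -0.972, 0.0], [-0.0, -0.0, -1.0]]
contact_force: [-0.0, 0.1, -1.0]
grip_width: 0.298
gripper_force: 60.0
```

Emit:
play_rows(
  delta_pos=[
    [-0.4,-0.3,0],
    [-0.9,-0.5,0],
    [-1.1,-0.7,0],
    [-1.1,-0.7,0],
    [-1.1,-0.7,0],
    [-1.1,-0.7,0],
    [-1.1,-0.7,0],
    [-1.1,-0.7,0],
  ],
  turn=[0,0,0,0,0,0,0,0],
)

```text
t: 15.1
tool_pos: [0.5779, -0.012, 0.1023]
ee_rot: [[0.972, 0.236, 0.0], [0.236, -0.972, -0.0], [-0.0, 0.0, -1.0]]
contact_force: [0.1, -1.1, -1.0]
grip_width: 0.299
gripper_force: 60.0
```

Emit:
play_rows(
  delta_pos=[
    [-0.2,-0.1,0],
    [-0.4,-0.3,0],
    [-0.4,-0.3,0],
    [-0.4,-0.3,0],
    [-0.4,-0.3,0],
    [-0.4,-0.3,0],
    [-0.4,-0.3,0],
    [-0.4,-0.3,0],
  ],
  turn=[0,0,0,0,0,0,0,0],
)

```text
t: 16.1
tool_pos: [0.5775, -0.0118, 0.1023]
ee_rot: [[0.972, 0.236, 0.0], [0.236, -0.972, -0.0], [0.0, 0.0, -1.0]]
contact_force: [1.5, -0.1, -1.5]
grip_width: 0.295
gripper_force: 60.1
```

Emit:
play_rows(
  delta_pos=[
    [-0.2,-0.1,0],
    [-0.4,-0.3,0],
    [-0.4,-0.3,0],
    [-0.4,-0.3,0],
    [-0.4,-0.3,0],
    [-0.4,-0.3,0],
    [-0.4,-0.3,0],
    [-0.4,-0.3,0],
  ],
  turn=[0,0,0,0,0,0,0,0],
)

```text
t: 17.1
tool_pos: [0.5772, -0.0117, 0.1024]
ee_rot: [[0.972, 0.236, 0.001], [0.236, -0.972, -0.0], [0.001, 0.0, -1.0]]
contact_force: [3.5, -2.4, -2.4]
grip_width: 0.295
gripper_force: 59.9
```

Emit:
play_rows(
  delta_pos=[
    [3,1.8,0],
    [6.9,4.1,0],
    [-5,24,0],
    [-15.2,41,0],
    [-15.2,41,0],
    [-38,27.5,0],
    [-60.7,13.8,0],
    [-60.7,13.8,0],
  ],
  turn=[0,0,0,0,0,0,0,0],
)

```text
t: 18.1
tool_pos: [0.5195, -0.0382, 0.1019]
ee_rot: [[0.972, 0.236, -0.002], [0.236, -0.972, 0.001], [-0.002, -0.001, -1.0]]
contact_force: [-0.2, -0.7, -1.5]
grip_width: 0.303
gripper_force: 60.2
```

Emit:
play_rows(
  delta_pos=[
    [0,0,0],
    [0.5,-0.9,0],
    [1,-1.7,0],
    [1.5,-2.6,0],
    [2,-3.4,0],
    [2.3,-3.9,0],
    [2.3,-3.9,0],
    [2.3,-3.9,0],
  ],
  turn=[0,0,0,0,0,0,0,0],
)

```text
t: 19.1
tool_pos: [0.5225, -0.035, 0.1023]
ee_rot: [[0.972, 0.236, 0.0], [0.236, -0.972, -0.0], [0.0, 0.0, -1.0]]
contact_force: [-0.7, 0.4, -1.7]
grip_width: 0.298
gripper_force: 60.2
```

Around 3 mm to go along l. Slow steps.

Emit:
play_rows(
  delta_pos=[
    [0.3,-0.4,0],
    [0.5,-0.9,0],
    [0.8,-1.3,0],
    [1,-1.7,0],
    [1,-1.7,0],
    [1,-1.7,0],
    [1,-1.7,0],
    [1,-1.7,0],
  ],
  turn=[0,0,0,0,0,0,0,0],
)

```text
t: 20.1
tool_pos: [0.5231, -0.0331, 0.1023]
ee_rot: [[0.972, 0.236, -0.0], [0.236, -0.972, 0.0], [-0.0, -0.0, -1.0]]
contact_force: [-0.1, -0.7, -1.8]
grip_width: 0.302
gripper_force: 60.2
```

Emit:
play_rows(
  delta_pos=[
    [0.2,-0.2,0],
    [0.3,-0.4,0],
    [0.4,-0.7,0],
    [0.4,-0.7,0],
    [0.4,-0.7,0],
    [0.4,-0.7,0],
    [0.4,-0.7,0],
    [0.4,-0.7,0],
  ],
  turn=[0,0,0,0,0,0,0,0],
)

```text
t: 21.1
tool_pos: [0.5233, -0.0323, 0.1023]
ee_rot: [[0.972, 0.236, -0.0], [0.236, -0.972, 0.0], [0.0, -0.0, -1.0]]
contact_force: [-0.5, 0.5, -2.5]
grip_width: 0.299
gripper_force: 60.2
```

Emit:
play_rows(
  delta_pos=[
    [0.2,-0.2,0],
    [0.3,-0.4,0],
    [0.4,-0.7,0],
    [0.4,-0.7,0],
    [0.4,-0.7,0],
    [0.4,-0.7,0],
    [0.4,-0.7,0],
    [0.4,-0.7,0],
  ],
  turn=[0,0,0,0,0,0,0,0],
)

```text
t: 22.1
tool_pos: [0.5235, -0.0315, 0.1023]
ee_rot: [[0.972, 0.236, -0.0], [0.236, -0.972, 0.0], [-0.0, -0.0, -1.0]]
contact_force: [0.2, -0.3, -2.0]
grip_width: 0.297
gripper_force: 60.2
```

Emit:
play_rows(
  delta_pos=[
    [0.2,-0.2,0],
    [0.3,-0.4,0],
    [0.4,-0.7,0],
    [0.4,-0.7,0],
    [0.4,-0.7,0],
    [0.4,-0.7,0],
    [0.4,-0.7,0],
    [0.4,-0.7,0],
  ],
  turn=[0,0,0,0,0,0,0,0],
)

```text
t: 23.1
tool_pos: [0.5238, -0.0308, 0.1023]
ee_rot: [[0.972, 0.236, 0.0], [0.236, -0.972, -0.0], [0.0, 0.0, -1.0]]
contact_force: [0.6, -0.6, -1.8]
grip_width: 0.298
gripper_force: 60.1
```

Emit:
play_rows(
  delta_pos=[
    [0.2,-0.2,0],
    [0.3,-0.4,0],
    [0.4,-0.7,0],
    [0.4,-0.7,0],
    [0.4,-0.7,0],
    [0.4,-0.7,0],
    [0.4,-0.7,0],
    [0.4,-0.7,0],
  ],
  turn=[0,0,0,0,0,0,0,0],
)

```text
t: 24.1
tool_pos: [0.5239, -0.0305, 0.1023]
ee_rot: [[0.972, 0.236, -0.0], [0.236, -0.972, -0.001], [-0.0, 0.001, -1.0]]
contact_force: [-0.9, -4.3, -2.1]
grip_width: 0.299
gripper_force: 60.1
```

Emit:
play_rows(
  delta_pos=[
    [-1.5,2.5,0],
    [-3.1,5.1,-2],
    [-3.1,5.1,-22],
    [0,0,-40],
    [20,-33,-40],
    [40,-66,-40],
    [49,-80.5,-40],
    [49,-80.5,-40],
  ],
  turn=[0,0,0,0,0,0,0,0],
)

```text
t: 25.1
tool_pos: [0.5526, 0.0606, 0.1422]
ee_rot: [[0.971, 0.238, -0.0], [0.238, -0.971, 0.0], [-0.0, -0.0, -1.0]]
contact_force: [-0.7, -0.2, -1.8]
grip_width: 0.301
gripper_force: 60.2
```

Emit:
play_rows(
  delta_pos=[
    [0,0,0],
    [0,0,0],
    [0,0,3],
    [0,0,6],
    [0,0,9],
    [0,0,9],
    [0,0,9],
    [0,0,9],
  ],
  turn=[0,0,0,0,0,0,0,0],
)

```text
t: 26.1
tool_pos: [0.5528, 0.0599, 0.1334]
ee_rot: [[0.972, 0.236, 0.0], [0.236, -0.972, -0.0], [0.0, 0.0, -1.0]]
contact_force: [-0.7, 0.6, -2.1]
grip_width: 0.302
gripper_force: 60.2
```

```bash
python3 - <<'E'
from h import *
s=get_state();print(s["t"],s["tool_pos"],s["contact_force"])
d=np.array([.5527,.0596,.0815])-s["tool_pos"];print(s["ee_rot"].T@d*1000)
p,d=capture("scene")
cv2.imwrite("pics/f.png",cv2.resize(p[170:320,260:460],(800,600),interpolation=cv2.INTER_CUBIC))
E
```

```text
26.1 [0.55275246 0.05986503 0.13340347] [-0.65066842  0.5585713  -2.14267941]
[-0.12492248  0.24124239 51.90346503]
```

View pics/f.png

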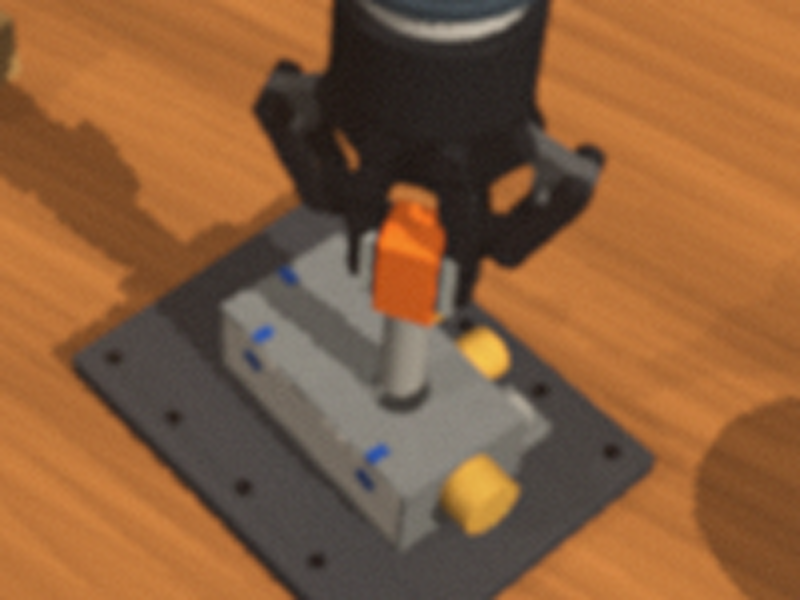

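The shank is right over the bore, which shows dark around its foot at crop (402,395). Descending gently.

Emit:
play_rows(
  delta_pos=[
    [-0.1,0.2,2],
    [-0.1,0.2,4],
    [-0.1,0.2,6],
    [-0.1,0.2,8],
    [-0.1,0.2,10],
    [-0.1,0.2,12],
    [-0.1,0.2,13],
    [-0.1,0.2,13],
  ],
  turn=[0,0,0,0,0,0,0,0],
)

```text
t: 27.15
tool_pos: [0.5526, 0.0596, 0.1202]
ee_rot: [[0.972, 0.236, -0.0], [0.236, -0.972, 0.0], [-0.0, -0.0, -1.0]]
contact_force: [-0.6, 0.9, -2.8]
grip_width: 0.297
gripper_force: 60.2
```

Emit:
play_rows(
  delta_pos=[
    [0,0,4],
    [0,0,8],
    [0,0,12],
    [0,0,16],
    [0,0,20],
    [0,0,24],
    [0,0,26],
    [0,0,26],
  ],
  turn=[0,0,0,0,0,0,0,0],
)

```text
t: 28.15
tool_pos: [0.5525, 0.0596, 0.0941]
ee_rot: [[0.972, 0.236, -0.0], [0.236, -0.972, 0.0], [-0.0, -0.0, -1.0]]
contact_force: [-0.4, 0.7, -2.0]
grip_width: 0.296
gripper_force: 60.2
```

Emit:
play_rows(
  delta_pos=[
    [0,0,2],
    [0,0,4],
    [0,0,6],
    [0,0,7],
    [0,0,8],
    [0,0,9],
    [0,0,9.5],
    [0,0,9.5],
  ],
  turn=[0,0,0,0,0,0,0,0],
)

```text
t: 29.15
tool_pos: [0.5526, 0.0596, 0.0848]
ee_rot: [[0.972, 0.236, -0.0], [0.236, -0.972, 0.0], [-0.0, -0.0, -1.0]]
contact_force: [1.2, 1.3, -1.9]
grip_width: 0.294
gripper_force: 60.2
```

Tip at about 18 mm, 3 mm above the floor.

Emit:
play_rows(
  delta_pos=[
    [0,0,0.5],
    [0,0,1],
    [0,0,1.5],
    [0,0,2],
    [0,0,2.3],
    [0,0,2.3],
    [0,0,2.3],
    [0,0,2.3],
  ],
  turn=[0,0,0,0,0,0,0,0],
)

```text
t: 30.15
tool_pos: [0.5526, 0.0596, 0.0825]
ee_rot: [[0.972, 0.236, -0.0], [0.236, -0.972, 0.0], [-0.0, -0.0, -1.0]]
contact_force: [0.7, -0.4, -2.1]
grip_width: 0.297
gripper_force: 60.2
```

Emit:
play_rows(
  delta_pos=[
    [0,0,0.2],
    [0,0,0.4],
    [0,0,0.5],
    [0,0,0.5],
    [0,0,0.5],
    [0,0,0.5],
    [0,0,0.5],
    [0,0,0.5],
  ],
  turn=[0,0,0,0,0,0,0,0],
)

```text
t: 31.15
tool_pos: [0.5526, 0.0596, 0.082]
ee_rot: [[0.972, 0.236, -0.0], [0.236, -0.972, 0.0], [-0.0, -0.0, -1.0]]
contact_force: [0.7, 0.4, -2.0]
grip_width: 0.3
gripper_force: 60.2
```

Emit:
play_rows(
  delta_pos=[
    [0,0,0.2],
    [0,0,0.4],
    [0,0,0.6],
    [0,0,0.6],
    [0,0,0.6],
    [0,0,0.6],
    [0,0,0.6],
    [0,0,0.6],
  ],
  turn=[0,0,0,0,0,0,0,0],
)

```text
t: 32.15
tool_pos: [0.5527, 0.0596, 0.0815]
ee_rot: [[0.972, 0.236, 0.0], [0.236, -0.972, 0.0], [0.0, 0.0, -1.0]]
contact_force: [-1.6, 0.4, 2.6]
grip_width: 0.298
gripper_force: 60.6
```

The plug is on the floor of the bore, at the height expected. Letting go.

Emit:
play_rows(
  delta_pos=[
    [0,0,0],
    [0,0,0],
    [0,0,0],
    [0,0,0],
    [0,0,0],
    [0,0,0],
    [0,0,0],
    [0,0,0],
  ],
  turn=[0,0,0,0,0,0,0,0],
  claw=60,
)

```text
t: 33.15
tool_pos: [0.5526, 0.0596, 0.0814]
ee_rot: [[0.972, 0.236, 0.0], [0.236, -0.972, -0.0], [0.0, 0.0, -1.0]]
contact_force: [-0.5, -0.2, 0.6]
grip_width: 0.702
gripper_force: 0.0
```

Emit:
play_rows(
  delta_pos=[
    [0,0,-5],
    [0,0,-20],
    [0,0,-45],
    [0,0,-80],
    [0,0,-120],
    [0,0,-140],
    [0,0,-140],
    [0,0,-140],
  ],
  turn=[0,0,0,0,0,0,0,0],
)

```text
t: 34.15
tool_pos: [0.5521, 0.0597, 0.2208]
ee_rot: [[0.972, 0.236, -0.001], [0.236, -0.972, 0.0], [-0.001, -0.0, -1.0]]
contact_force: [0.1, 0.3, -0.3]
grip_width: 0.706
gripper_force: 0.0
```

```bash
python3 - <<'E'
from h import *
s=get_state();print(s["t"],s["tool_pos"],s["contact_force"])
p,d=capture("scene");W=cloud("scene",d);h=cv2.cvtColor(p,cv2.COLOR_BGR2HSV)
m=(h[...,0]<16)&(h[...,1]>205)&(h[...,2]>120)&(abs(W[...,0]-.5527)<.03)&(abs(W[...,1]-.0596)<.03)&(W[...,2]>.07)
q=W[m];print(m.sum(),np.percentile(q[:,2],[50,90,97]),q[q[:,2]>.115].mean(0))
cv2.imwrite("pics/g.png",cv2.resize(p[140:320,240:480],(800,600),interpolation=cv2.INTER_CUBIC))
E
```

```text
34.15 [0.55211083 0.05967444 0.22083912] [ 0.07868777  0.28406504 -0.25705129]
378 [0.11558233 0.120819   0.12177025] [0.55416763 0.06175325 0.11959015]
```

View pics/g.png

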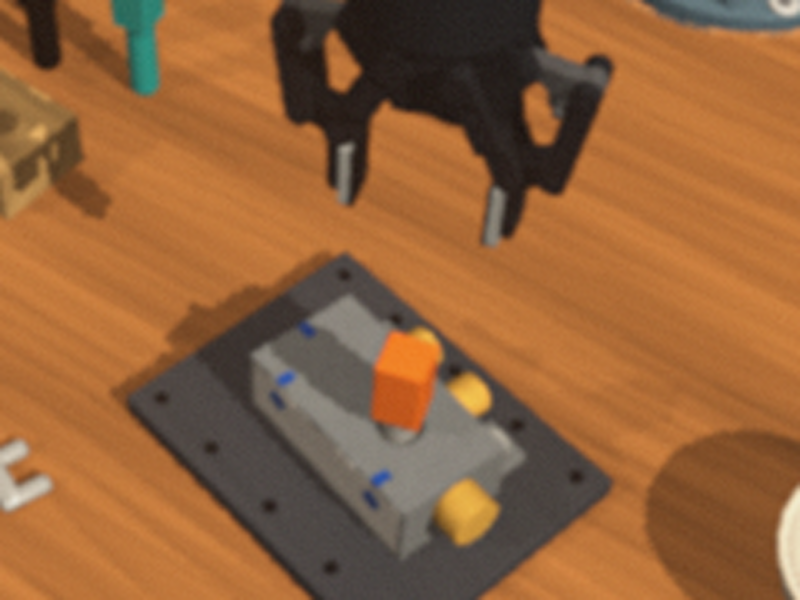

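The plug stands upright in the bore with its top at about 0.120 m, as it should when fully home. The gripper is clear.

```bash
python3 -c "
from workcell import *
print(finish_job())"
```

```text
the job is handed in; nothing more can be done
None
```

The plug touched all three blue marks in the order asked, each with about 4–5 N, and now stands upright and fully home in the bore; the gripper has let go and is clear, and I handed the job in at about 34 s.

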